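# Let the jar lift down and set the jar on the step

## Task

Bring the jam jar down on the hand-cranked display lift: lift the spring pawl by pulling up the crank's knob, and keep it up while you let the crank turn back slowly under the load, never letting it run, until the platform is fully down with the jar still standing on it; let the pawl drop in again. Then take the jar off the platform and stand it upright on top of the narrow dark wooden step. Leave the two black price stands where they are.

Things in the scene. Friction and masses are not known exactly. Their poses are not given: they have to be found in the camera images.
- crank_axis (a point): Point on the vertical turning axis of the crank, at the top of its hub, 117 mm above the counter. The crank stands on the right end of a fixed white lift housing (125 x 250 x 85 mm high, rounded); the platform's column stands on its left end, 140 mm from the crank axis.
- knob_center (a point): Centre of the crank's knob: an upright black cylinder, 34 mm in diameter and 52 mm high, at the end of the crank arm, 50 mm from the crank axis; the centre is 141 mm above the counter with the pawl down, so the knob spans heights 115 to 167 mm and the crank arm ends below 112 mm. The knob spins freely about its own vertical axis, so it can be held with a fixed hand while the crank turns. The knob is also the pawl's pull: pawl pin and knob move up together.
- crank (a joint): Crank angle, rad. 0 at the start (platform up); grows clockwise seen from above, as the platform comes down; 2.10 is the lower stop, platform fully down. The load (about 1 kg) drives it clockwise with about 5 N at the knob; if the knob is let go with the pawl up, the crank runs, until the falling pawl catches a lower notch with a jerk. The platform sinks 28.6 mm per rad. With the pawl down, notches every 0.35 rad (the last at 2.10) hold it against the load.
- pawl (a joint): Height of the pawl with its knob above its seat, m: 0 seated in a notch, 0.016 fully up. It clears the teeth from 0.009 up. Its spring pushes it down with 3 N seated, 5.5 N fully up.
- platform_top (a point): Centre of the top of the lift's platform, a plain wooden disc 94 mm in diameter and 10 mm thick; 164 mm above the counter when up, 104 mm when fully down.
- jar_center (a point): Centre of the jam jar (62 mm in diameter, 85 mm high, gold lid, 0.35 kg), half-way up. It starts standing on the platform.
- step: Fixed dark wooden display step, a narrow bench: top board 170 mm long (its x axis) and 70 mm wide (its y axis), top surface 60 mm above the counter. Origin on the counter under its centre.
- price_a: Bystander: black bent price stand, 47 x 88 x 58 mm high, beyond the far end of the step. Origin at the centre of its underside.
- price_b: Bystander: the same kind of price stand, beside the right end of the lift. Origin at the centre of its underside.
- jar: The same jam jar; origin at the centre of its underside.

How it is judged:
On the way:
1. the platform is fully down with the pawl dropped in, and the jar still stands on the platform (value of joint crank above 2.03 rad and value of joint pawl below 0.003 m and horizontal distance between jar_center and platform_top below 0.04 m and distance between jar_center and platform_top below 0.06 m and angle between jar_center's own z axis and vertical below 0.15 rad), for 0.2 s.
At the end, for the whole second after the job is handed in: The crank is at its lower stop (2.03 rad or more) with the pawl seated (under 3 mm), and the jar stands upright (within 0.1 rad) and at rest on top of the step, its centre over the board (within 85 mm along and 30 mm across its middle) (value of joint crank above 2.03 rad and value of joint pawl below 0.003 m and x of jar_center in the frame of step between -0.085 and 0.085 m and y of jar_center in the frame of step between -0.03 and 0.03 m and z of jar_center in the frame of step between 0.097 and 0.108 m and angle between jar_center's own z axis and vertical below 0.1 rad and linear speed of jar below 0.02 m/s and contact force between jar and step above 1 N); the robot touches nothing.
It fails at once if the crank runs: it turns faster than 2 rad/s (velocity of joint crank above 2 rad/s or velocity of joint crank below -2 rad/s).
It fails at once if the jar is tipped more than 0.4 rad (angle between jar_center's own z axis and vertical above 0.4 rad).
It fails at once if a price stand is pushed more than 30 mm away (distance of any of price_a, price_b from where it was at the start of the episode above 0.03 m).
It also fails if it takes over 72 s, if anything falls off the work surface, if the arm or the gripper's body presses on something with over 40 N, if the wrist force passes 120 N, or if a joint passes its speed limit or range.

## Robot

A 6-joint arm with a two-finger parallel gripper is mounted at the origin on the work surface; the furniture and walls round the work are solid. World frame = base frame: x ahead of the robot, y to its left, z up, the work surface at z = 0. Lengths are in m, angles in rad, forces in N, time in s.
With the tool pointing down it reaches from about 0.225 to 0.875 m from the base axis. Payload 3.4 kg.
Tool frame: the origin (TCP) lies at the very end of the fingers, on their centre line; the grasp point (between the pads) lies 19 mm behind it; z points along the fingers, y is the line along which they close (so a half turn about z gives the same grasp; the last joint's range is limited). The gripper opens to 85 mm and grips with 20 to 120 N. Pads are 22 mm wide; open, the fingers measure 114 mm over their backs; the gripper's body (76 mm by 85 mm) begins 54 mm behind the grasp point. The pads swing forward as they close: fully open they stand 13 mm farther back than shut.
Start: joints at [1.108, 0.276, 1.505, -0, 1.361, -0.121], TCP at [0.193, 0.542, 0.231] pointing down, gripper open.
Joint ranges: [-2.89, 2.89], [-0.75, 2.08], [0.22, 2.7], [-1.18, 4.32], [0.11, 2.71], [-2.7, 2.7]. Speed limits (rad/s): [2.57, 2.57, 3.14, 3.14, 3.14, 3.14].

## Interface

Orientations are given as a unit quaternion [w, x, y, z].
In Python, from rig import get_state, optics, sign_off gives the robot as it stands.
- The arm moves only by the tool send_rows, never from a script. Its argument "increments" is a list of rows, each an object with "gripper": the gripper's target within -1 to 1 (shut at 1, half-way at 0, fully open at -1); "linear": the shift along the world's x, y, z in m, a list of three; "delta_rot": the turn, a rotation vector about the world's x, y, z in rad, a list of three. In form: [{"gripper": gripper, "linear": [dx, dy, dz], "delta_rot": [rx, ry, rz]}, ...]. A call has 1 to 8 rows; each row is the pose to reach, as a shift and turn from the pose commanded when the call began; what a row does not reach only later rows make up. A row lasts 1/10 s, in which the tool goes at most 50 mm and 8.59 degrees, less where a joint would pass 70% of its speed; a pose out of reach is approached as far as the arm can. A call with a gripper value outside its range is refused whole. The fingers move at their own pace and stop on an object; "newtons" is the grip in N (left out, the last holds). Time passes only in rows, so rows that repeat a pose let the fingers close. It gives the time, the measured TCP pose, the force, the opening and the grip force at its end, in the units of the state.
- get_state(): the state, without advancing time (a new reading comes with each control period).
- optics.get_image(name): name is "side" or "top" or "wrist"; returns a dict with "pixels" (400x640x3 uint8, blue, green, red), "K" (3x3 intrinsics, pixels), "rvec" (rotation vector, rad) and "tvec" (3), from world to camera coordinates, as OpenCV has them; the wrist camera has in their place "T_tool_cam" (4x4, takes a point from camera to tool coordinates, whose origin is the TCP and whose axes are the flange's). Camera axes: x right, y down, z forward; pixel columns grow to the right and rows downward; lengths in m; the calibration is good to about 2 mm. A picture is of the moment at which its call begins: read the wrist's pose just before it. There is no depth.
- sign_off(): hands the job in; it is judged then, once.
The state is a dict: "clock": time; "qpos": joint angles; "qd": joint speeds; "effort": joint torques, N m; "position": TCP position; "ee_rot": TCP orientation; "contact_force": force on the tool from outside, world axes, zero at the start; "moment": the same for the moment, N m; "width": finger opening in m; "gripper_force": force on a finger pad.
Only numpy, scipy, OpenCV 4.12 (cv2) and the standard library are available. Lean on these libraries where they do the work, as an engineer would, in place of code of your own. Each camera call takes 0.05 s, during which the arm holds its last target. There are 200 camera calls.

## Working session

There is one attempt and no reset: what is moved stays moved. The work goes in short steps, Python scripts to look and compute and a tool call to move; the robot and the scene stay as the last step left them, time stands still between calls to the robot, and variables do not carry over. Pictures are saved under pics/ and viewed, at most 10 in all, crops included, and the job is handed in when it is done.

Besides the shell and the picture viewer there is one more tool, called after ">>>" as name([rows], argument=value, ...), one row to a line, values as JSON. send_rows: Moves the arm, as the interface text tells. Its arguments: {"type":"object","properties":{"increments":{"type":"array"},"newtons":{"type":"number"}},"required":["increments"]}

```bash
mkdir -p pics; python3 - <<'E'
from rig import get_state, optics
import cv2,numpy as np
s=get_state();print(s)
for n in("top","side"):
    d=optics.get_image(n);cv2.imwrite(f"pics/{n}0.png",d["pixels"]);print(n,d["K"],d["rvec"],d["tvec"])
    R=cv2.Rodrigues(np.array(d["rvec"]))[0];print(-R.T@np.array(d["tvec"]).ravel())
E
```

```text
{'clock': 0.0, 'qpos': array([ 1.10801292e+00,  2.76600923e-01,  1.50613381e+00, -5.31792810e-05,
        1.36070271e+00, -1.21040097e-01]), 'qd': array([-0.00056356, -0.00159296, -0.00041672, -0.00114689, -0.00016738,
       -0.00146677]), 'effort': array([ 1.72593045e-03, -4.16766572e+01, -2.45815498e+01, -3.27581229e-04,
        1.07524145e-02, -4.05005403e-05]), 'position': array([0.19250545, 0.54125354, 0.23043607]), 'ee_rot': array([-2.40549250e-04,  1.70035816e-01,  9.85437451e-01, -8.90852516e-04]), 'contact_force': array([ 0.07213882, -0.01434918,  0.58239289]), 'moment': array([ 0.00728537, -0.03137411,  0.00484276]), 'gripper_force': 0.0, 'width': 0.08571637578038774}
top [[423.81444963   0.         323.36429604]
 [  0.         423.81444963 192.48736417]
 [  0.           0.           1.        ]] [ 2.15325914 -2.21529123  0.11698325] [0.05196503 0.48169347 1.03616817]
[0.38939425 0.05873454 1.07391612]
side [[379.87031407   0.         318.5278815 ]
 [  0.         379.87031407 197.76807378]
 [  0.           0.           1.        ]] [ 2.29229015 -0.35799104  0.17972066] [-0.42081314  0.2267527   0.8184744 ]
[ 0.24840038 -0.5547238   0.72730982]
```

View pics/top0.png

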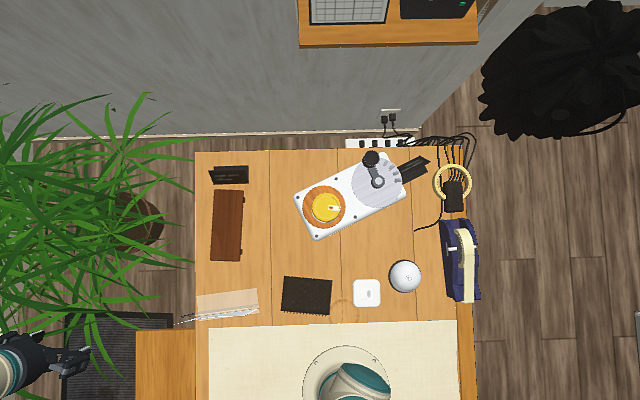

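View pics/side0.png

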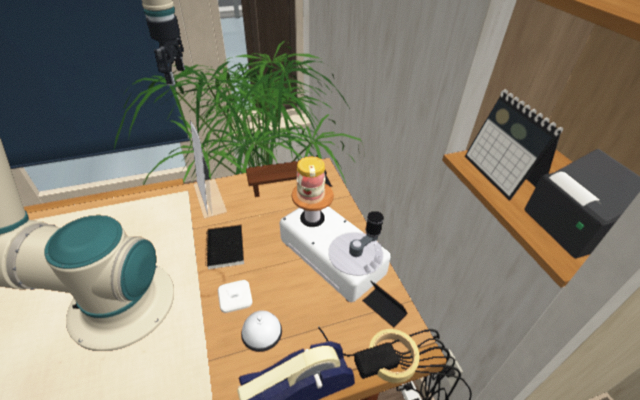

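Top view: knob (371,158), hub (377,181), jar lid (327,207), step (228,225), price stands (229,175) and (416,168), plus a clear upright panel near (228,303). Side view: knob top (375,217), jar lid (311,165), panel spanning (195,120)-(210,215). The arm starts on the far side of that panel.

```bash
cat > h.py <<'E'
import cv2,numpy as np
from rig import get_state, optics
def cam(d):
    R=cv2.Rodrigues(np.array(d["rvec"]))[0];t=np.array(d["tvec"]).ravel();return d["K"],R,t
def ray(d,uv):
    K,R,t=cam(d);v=R.T@np.linalg.inv(K)@np.array([uv[0],uv[1],1.]);return -R.T@t,v
def onz(d,uv,z):
    c,v=ray(d,uv);return c+v*(z-c[2])/v[2]
def tri(a,ua,b,ub):
    c1,v1=ray(a,ua);c2,v2=ray(b,ub);s=np.linalg.lstsq(np.c_[v1,-v2],c2-c1,rcond=None)[0]
    p,q=c1+s[0]*v1,c2+s[1]*v2;return (p+q)/2,np.linalg.norm(p-q)
def proj(d,p):
    return cv2.projectPoints(np.array(p,float).reshape(-1,3),np.array(d["rvec"]),np.array(d["tvec"]),d["K"],None)[0].reshape(-1,2)
def blobs(img,roi,lo,hi,mina=30):
    x0,y0,x1,y1=roi;h=cv2.cvtColor(img[y0:y1,x0:x1],cv2.COLOR_BGR2HSV);m=cv2.inRange(h,lo,hi)
    cs=cv2.findContours(m,cv2.RETR_EXTERNAL,cv2.CHAIN_APPROX_NONE,offset=(x0,y0))[0]
    return sorted([c for c in cs if cv2.contourArea(c)>mina],key=cv2.contourArea,reverse=True)
E
python3 - <<'E'
from h import *
np.set_printoptions(precision=4,suppress=True)
t=optics.get_image("top");s=optics.get_image("side")
T=t["pixels"];S=s["pixels"]
def show(n,cs):
    for c in cs[:3]: print(n,cv2.contourArea(c),cv2.minEnclosingCircle(c),cv2.minAreaRect(c))
show("lidT",blobs(T,(300,180,350,235),(22,120,120),(35,255,255)))
show("knobT",blobs(T,(355,145,388,170),(0,0,0),(180,255,60)))
show("hubT",blobs(T,(365,168,390,195),(0,0,0),(180,255,110)))
show("stepT",blobs(T,(200,180,250,270),(0,80,30),(20,255,135)))
show("whiteT",blobs(T,(285,145,420,245),(0,0,150),(180,60,255)))
show("paT",blobs(T,(200,160,260,190),(0,0,0),(180,255,60)))
show("pbT",blobs(T,(395,150,440,190),(0,0,0),(180,255,60)))
show("knobS",blobs(S,(360,205,390,245),(0,0,0),(180,255,60)))
for n,p,z in[("knobtop",(371,158),.167),("hub",(377,181),.117),("lid",(327,207),.249),("step",(228,225),.06)]:print(n,onz(t,p,z))
print("knob tri",tri(t,(371,158),s,(375,217)))
print("lid tri",tri(t,(327,207),s,(311,165)))
for p in[(197,294),(257,289),(258,301),(180,322)]:print("panel top-view z0,z.2,.3",p,onz(t,p,0)[:2],onz(t,p,.3)[:2])
print("panel side base",onz(s,(208,217),0),onz(s,(225,208),0))
for x in(.2,.3): print([ (z,proj(s,[x,.3,z])[0].round()) for z in(0,.2,.4)])
print("table far edge",onz(t,(330,152),0), "shelf low edge z=.3/.5",onz(t,(390,46),.3),onz(t,(390,46),.5),tri(t,(300,46),s,(446,157)))
a=cv2.resize(T[140:320,170:450],(784,504),interpolation=cv2.INTER_CUBIC);cv2.imwrite("pics/t1.png",a)
E
```

```text
lidT 513.0 ((325.5294189453125, 206.85972595214844), 14.57418155670166) ((326.0000305175781, 206.50001525878906), (27.577163696289062, 27.577163696289062), 45.0)
knobT 190.0 ((370.6717224121094, 159.1969757080078), 8.857277870178223) ((370.3600158691406, 159.02001953125), (14.200000762939453, 17.600000381469727), 36.869895935058594)
stepT 2057.5 ((226.0, 225.0), 38.07896423339844) ((227.05517578125, 225.0620574951172), (31.12267303466797, 71.64086151123047), 3.3664603233337402)
stepT 44.5 ((231.5, 181.5), 16.568140029907227) ((231.5, 181.5), (3.0, 33.0), 90.0)
whiteT 4940.5 ((349.0, 196.0), 56.222869873046875) ((350.5447998046875, 195.1616973876953), (52.98553466796875, 107.47164916992188), 64.2039794921875)
whiteT 39.0 ((378.5, 180.5), 3.8079864978790283) ((378.5, 180.5), (7.0, 7.0), 90.0)
paT 578.5 ((228.7236785888672, 174.0), 19.95063591003418) ((228.1986846923828, 174.6654510498047), (17.563940048217773, 38.2409553527832), 87.79740142822266)
pbT 448.0 ((414.20111083984375, 170.40589904785156), 17.5351505279541) ((413.7000732421875, 168.39999389648438), (17.441329956054688, 33.988
[... 452 characters left out ...]
02333118166297328))
panel top-view z0,z.2,.3 (197, 294) [0.241  0.3584] [0.2824 0.2747]
panel top-view z0,z.2,.3 (257, 289) [0.2485 0.2099] [0.2879 0.1677]
panel top-view z0,z.2,.3 (258, 301) [0.2191 0.2079] [0.2667 0.1662]
panel top-view z0,z.2,.3 (180, 322) [0.1745 0.4002] [0.2345 0.3048]
panel side base [0.2015 0.2094 0.    ] [0.2493 0.2306 0.    ]
[(0, array([204., 195.])), (0.2, array([189., 135.])), (0.4, array([169.,  55.]))]
[(0, array([239., 188.])), (0.2, array([229., 129.])), (0.4, array([216.,  50.]))]
table far edge [0.5887 0.0178 0.    ] shelf low edge z=.3/.5 [ 0.7336 -0.0908  0.3   ] [ 0.6447 -0.0522  0.5   ] (array([0.8043, 0.0825, 0.1573]), np.float64(0.005653093764265771))
```

View pics/t1.png

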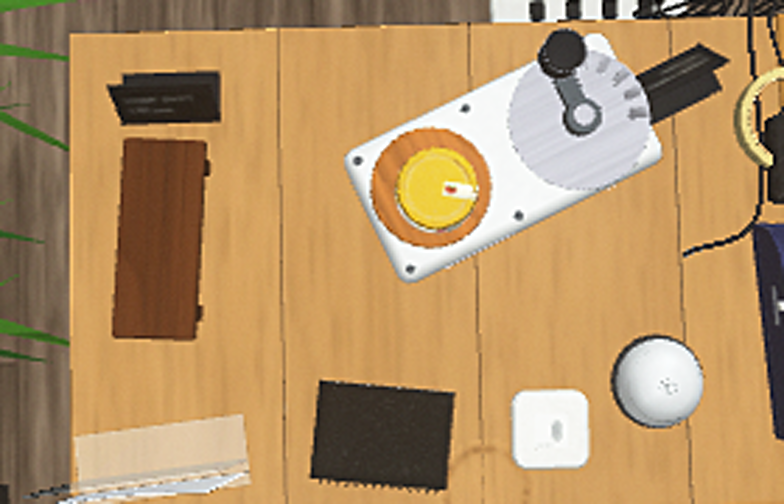

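Crop shows knob top at (562,54), hub (581,116), platform disc (431,187), lid (438,188), step and both price stands clearly; clear panel bottom left. I need the panel's height before swinging.

```bash
python3 - <<'E'
from h import *
np.set_printoptions(precision=4,suppress=True)
t=optics.get_image("top");s=optics.get_image("side")
c=lambda u,v:(170+u*280/784,140+v*280/784)
print("knob",onz(t,c(562,54),.167),"hub",onz(t,c(581,116),.117),"plat",onz(t,c(431,187),.164),"lid",onz(t,c(438,188),.249))
print("step corners",[onz(t,c(*p),.06)[:2].round(3) for p in[(126,139),(206,142),(194,339),(113,336)]])
print("price_b",[onz(t,c(*p),.058)[:2].round(3) for p in[(640,80),(705,44),(728,60),(640,120)]])
a=cv2.resize(s["pixels"][20:230,140:300],(600,788),interpolation=cv2.INTER_CUBIC)
cv2.imwrite("pics/s1.png",cv2.resize(a,(456,598)))
print(get_state()["position"])
E
```

```text
knob [ 0.5394 -0.0636  0.167 ] hub [ 0.4963 -0.0839  0.117 ] plat [0.4394 0.0407 0.164 ] lid [0.4339 0.0376 0.249 ]
step corners [array([0.494, 0.298]), array([0.489, 0.23 ]), array([0.323, 0.242]), array([0.327, 0.31 ])]
price_b [array([ 0.533, -0.145]), array([ 0.563, -0.203]), array([ 0.548, -0.223]), array([ 0.498, -0.144])]
[0.1927 0.5416 0.231 ]
```

View pics/s1.png

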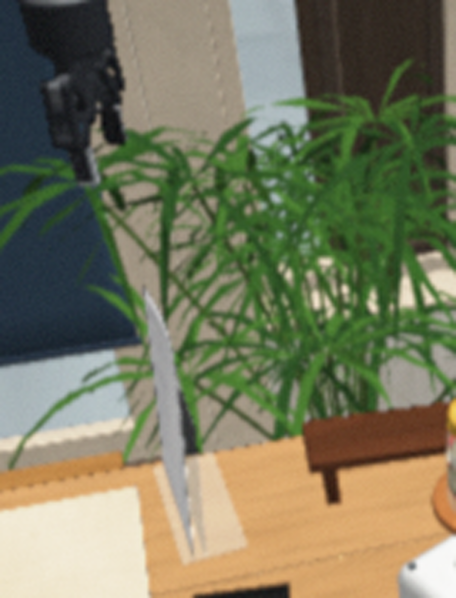

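>>> send_rows([
  {"gripper":-1,"linear":[0,0,0.05],"delta_rot":[0,0,0]},
  {"gripper":-1,"linear":[0,0,0.1],"delta_rot":[0,0,0]},
  {"gripper":-1,"linear":[0,0,0.15],"delta_rot":[0,0,0]},
  {"gripper":-1,"linear":[0,0,0.19],"delta_rot":[0,0,0]},
  {"gripper":-1,"linear":[0.02,-0.04,0.19],"delta_rot":[0,0,0]},
  {"gripper":-1,"linear":[0.045,-0.08,0.19],"delta_rot":[0,0,0]},
  {"gripper":-1,"linear":[0.07,-0.12,0.19],"delta_rot":[0,0,0]},
  {"gripper":-1,"linear":[0.092,-0.16,0.19],"delta_rot":[0,0,0]},
], newtons=60)

```text
clock: 1.1
position: [0.2854, 0.3802, 0.4213]
ee_rot: [0.0, 0.17, 0.985, 0.0]
contact_force: [0.8, -0.5, 0.5]
width: 0.0855
gripper_force: 0.0
```

>>> send_rows([
  {"gripper":-1,"linear":[0.022,-0.04,0],"delta_rot":[0,0,0]},
  {"gripper":-1,"linear":[0.045,-0.08,0],"delta_rot":[0,0,0]},
  {"gripper":-1,"linear":[0.07,-0.12,0],"delta_rot":[0,0,0]},
  {"gripper":-1,"linear":[0.092,-0.16,0],"delta_rot":[0,0,0]},
  {"gripper":-1,"linear":[0.115,-0.2,0],"delta_rot":[0,0,0]},
  {"gripper":-1,"linear":[0.138,-0.24,0],"delta_rot":[0,0,0]},
  {"gripper":-1,"linear":[0.16,-0.28,0],"delta_rot":[0,0,0]},
  {"gripper":-1,"linear":[0.184,-0.32,0],"delta_rot":[0,0,0]},
])

```text
clock: 1.9
position: [0.4691, 0.06, 0.4216]
ee_rot: [0.0, 0.17, 0.985, 0.0]
contact_force: [0.6, 1.0, 0.1]
width: 0.0852
gripper_force: 0.0
```

>>> send_rows([
  {"gripper":-1,"linear":[0.024,-0.041,0],"delta_rot":[0,0,0]},
  {"gripper":-1,"linear":[0.048,-0.082,0],"delta_rot":[0,0,0]},
  {"gripper":-1,"linear":[0.071,-0.123,0],"delta_rot":[0,0,0]},
  {"gripper":-1,"linear":[0.071,-0.123,-0.05],"delta_rot":[0,0,0]},
  {"gripper":-1,"linear":[0.071,-0.123,-0.1],"delta_rot":[0,0,0]},
  {"gripper":-1,"linear":[0.071,-0.123,-0.14],"delta_rot":[0,0,0]},
  {"gripper":-1,"linear":[0.071,-0.123,-0.14],"delta_rot":[0,0,0]},
  {"gripper":-1,"linear":[0.071,-0.123,-0.14],"delta_rot":[0,0,0]},
])

```text
clock: 2.7
position: [0.5401, -0.0613, 0.282]
ee_rot: [0.0, 0.17, 0.985, 0.0]
contact_force: [0.2, 0.4, 0.3]
width: 0.0854
gripper_force: 0.0
```

```bash
cat >> h.py <<'E'
from scipy.spatial.transform import Rotation
def wrist():
    s=get_state();d=optics.get_image("wrist");q=s["ee_rot"];T=np.eye(4)
    T[:3,:3]=Rotation.from_quat(np.r_[q[1:],q[0]]).as_matrix();T[:3,3]=s["position"]
    W=np.linalg.inv(T@np.array(d["T_tool_cam"]));d["rvec"]=cv2.Rodrigues(W[:3,:3])[0];d["tvec"]=W[:3,3];return d
E
python3 - <<'E'
from h import *
d=wrist();print(get_state()["position"]);cv2.imwrite("pics/w1.png",d["pixels"])
print(proj(d,[[.5405,-.063,.167],[.4963,-.0839,.117]]))
E
```

```text
[ 0.54119069 -0.06150895  0.28367564]
[[314.22799575 197.01483305]
 [282.24286587 152.60566253]]
```

View pics/w1.png

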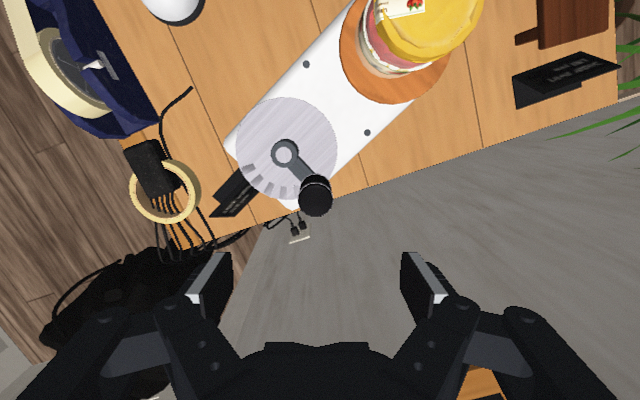

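Wrist view: knob top about (316,199), hub (286,152); predicted (314,197) and (282,153), so the estimates agree to a few mm.

```bash
python3 - <<'E'
from h import *
d=wrist()
for c in blobs(d["pixels"],(292,170,340,222),(0,0,0),(180,255,70))[:2]: print(cv2.minEnclosingCircle(c),cv2.contourArea(c))
print(onz(d,(316,199),.167),onz(d,(286,152),.117),get_state()["position"])
E
```

```text
((315.0, 193.5), 20.88669776916504) 1002.0
[ 0.54490318 -0.06254258  0.167     ] [ 0.49889858 -0.08042671  0.117     ] [ 0.5416201  -0.06156872  0.28439529]
```

>>> send_rows([
  {"gripper":-1,"linear":[0.002,-0.001,-0.03],"delta_rot":[0,0,0]},
  {"gripper":-1,"linear":[0.002,-0.001,-0.06],"delta_rot":[0,0,0]},
  {"gripper":-1,"linear":[0.002,-0.001,-0.09],"delta_rot":[0,0,0]},
  {"gripper":-1,"linear":[0.002,-0.001,-0.12],"delta_rot":[0,0,0]},
  {"gripper":-1,"linear":[0.002,-0.001,-0.14],"delta_rot":[0,0,0]},
  {"gripper":-1,"linear":[0.002,-0.001,-0.15],"delta_rot":[0,0,0]},
  {"gripper":-1,"linear":[0.002,-0.001,-0.15],"delta_rot":[0,0,0]},
])

```text
clock: 3.5
position: [0.5427, -0.0623, 0.1321]
ee_rot: [0.001, 0.17, 0.985, -0.0]
contact_force: [-0.7, -0.0, 1.0]
width: 0.0853
gripper_force: 0.0
```

>>> send_rows([
  {"gripper":1,"linear":[0,0,0],"delta_rot":[0,0,0]},
  {"gripper":1,"linear":[0,0,0],"delta_rot":[0,0,0]},
  {"gripper":1,"linear":[0,0,0],"delta_rot":[0,0,0]},
  {"gripper":1,"linear":[0,0,0],"delta_rot":[0,0,0]},
  {"gripper":1,"linear":[0,0,0],"delta_rot":[0,0,0]},
  {"gripper":1,"linear":[0,0,0],"delta_rot":[0,0,0]},
  {"gripper":1,"linear":[0,0,0],"delta_rot":[0,0,0]},
  {"gripper":1,"linear":[0,0,0],"delta_rot":[0,0,0]},
], newtons=60)

```text
clock: 4.3
position: [0.5422, -0.0628, 0.1326]
ee_rot: [0.001, 0.17, 0.985, -0.0]
contact_force: [-1.7, -0.7, 6.5]
width: 0.0328
gripper_force: 59.0
```

>>> send_rows([
  {"gripper":1,"linear":[0,0,0.004],"delta_rot":[0,0,0]},
  {"gripper":1,"linear":[0,0,0.008],"delta_rot":[0,0,0]},
  {"gripper":1,"linear":[0,0,0.012],"delta_rot":[0,0,0]},
  {"gripper":1,"linear":[0,0,0.013],"delta_rot":[0,0,0]},
  {"gripper":1,"linear":[0,0,0.013],"delta_rot":[0,0,0]},
])

```text
clock: 4.8
position: [0.5425, -0.0638, 0.1442]
ee_rot: [0.001, 0.17, 0.985, -0.001]
contact_force: [2.5, -5.0, -5.7]
width: 0.0328
gripper_force: 59.9
```

```bash
python3 -c "
import numpy as np
t0=np.radians(24)
for k in range(0,36):
    t=t0-.06*k
    print(k,*(50*np.array([np.cos(t)-np.cos(t0),np.sin(t)-np.sin(t0)])).round(1))"
```

```text
0 0.0 0.0
1 1.1 -2.8
2 2.1 -5.6
3 2.9 -8.5
4 3.5 -11.4
5 4.0 -14.4
6 4.2 -17.4
7 4.3 -20.4
8 4.2 -23.4
9 4.0 -26.4
10 3.5 -29.3
11 2.9 -32.3
12 2.1 -35.2
13 1.1 -38.0
14 -0.0 -40.8
15 -1.4 -43.5
16 -2.8 -46.1
17 -4.4 -48.6
18 -6.2 -51.0
19 -8.1 -53.3
20 -10.2 -55.5
21 -12.3 -57.6
22 -14.6 -59.5
23 -17.0 -61.3
24 -19.6 -63.0
25 -22.2 -64.5
26 -24.8 -65.8
27 -27.6 -67.0
28 -30.4 -68.0
29 -33.3 -68.8
30 -36.3 -69.4
31 -39.2 -69.9
32 -42.2 -70.2
33 -45.2 -70.3
34 -48.2 -70.3
35 -51.2 -70.0
```

>>> send_rows([
  {"gripper":1,"linear":[0.0011,-0.0028,0],"delta_rot":[0,0,0]},
  {"gripper":1,"linear":[0.0021,-0.0056,0],"delta_rot":[0,0,0]},
  {"gripper":1,"linear":[0.0029,-0.0085,0],"delta_rot":[0,0,0]},
  {"gripper":1,"linear":[0.0035,-0.0114,0],"delta_rot":[0,0,0]},
  {"gripper":1,"linear":[0.004,-0.0144,0],"delta_rot":[0,0,0]},
  {"gripper":1,"linear":[0.0042,-0.0174,0],"delta_rot":[0,0,0]},
])

```text
clock: 5.4
position: [0.5461, -0.081, 0.1439]
ee_rot: [0.0, 0.17, 0.985, -0.001]
contact_force: [1.3, -4.5, -5.4]
width: 0.0329
gripper_force: 60.0
```

>>> send_rows([
  {"gripper":1,"linear":[0.0001,-0.003,0],"delta_rot":[0,0,0]},
  {"gripper":1,"linear":[0,-0.006,0],"delta_rot":[0,0,0]},
  {"gripper":1,"linear":[-0.0002,-0.009,0],"delta_rot":[0,0,0]},
  {"gripper":1,"linear":[-0.0007,-0.0119,0],"delta_rot":[0,0,0]},
  {"gripper":1,"linear":[-0.0013,-0.0149,0],"delta_rot":[0,0,0]},
  {"gripper":1,"linear":[-0.0021,-0.0178,0],"delta_rot":[0,0,0]},
  {"gripper":1,"linear":[-0.0031,-0.0206,0],"delta_rot":[0,0,0]},
  {"gripper":1,"linear":[-0.0042,-0.0234,0],"delta_rot":[0,0,0]},
])

```text
clock: 6.2
position: [0.5411, -0.1046, 0.1437]
ee_rot: [-0.001, 0.17, 0.985, -0.001]
contact_force: [0.0, -6.2, -5.8]
width: 0.0325
gripper_force: 59.9
```

>>> send_rows([
  {"gripper":1,"linear":[-0.0012,-0.0028,0],"delta_rot":[0,0,0]},
  {"gripper":1,"linear":[-0.0023,-0.0055,0],"delta_rot":[0,0,0]},
  {"gripper":1,"linear":[-0.0039,-0.0081,0],"delta_rot":[0,0,0]},
  {"gripper":1,"linear":[-0.0057,-0.0106,0],"delta_rot":[0,0,0]},
  {"gripper":1,"linear":[-0.0076,-0.0129,0],"delta_rot":[0,0,0]},
  {"gripper":1,"linear":[-0.0097,-0.0151,0],"delta_rot":[0,0,0]},
  {"gripper":1,"linear":[-0.0118,-0.0173,0],"delta_rot":[0,0,0]},
  {"gripper":1,"linear":[-0.0141,-0.0193,0],"delta_rot":[0,0,0]},
])

```text
clock: 7.0
position: [0.5254, -0.1234, 0.1433]
ee_rot: [-0.002, 0.17, 0.985, -0.001]
contact_force: [-3.0, -5.3, -5.2]
width: 0.0323
gripper_force: 59.9
```

>>> send_rows([
  {"gripper":1,"linear":[-0.0022,-0.0021,0.0005],"delta_rot":[0,0,0]},
  {"gripper":1,"linear":[-0.0047,-0.0041,0.001],"delta_rot":[0,0,0]},
  {"gripper":1,"linear":[-0.0073,-0.0057,0.001],"delta_rot":[0,0,0]},
  {"gripper":1,"linear":[-0.0099,-0.0071,0.001],"delta_rot":[0,0,0]},
  {"gripper":1,"linear":[-0.0127,-0.0083,0.001],"delta_rot":[0,0,0]},
  {"gripper":1,"linear":[-0.0155,-0.0094,0.001],"delta_rot":[0,0,0]},
  {"gripper":1,"linear":[-0.0184,-0.0102,0.001],"delta_rot":[0,0,0]},
  {"gripper":1,"linear":[-0.0214,-0.0109,0.001],"delta_rot":[0,0,0]},
])

```text
clock: 7.8
position: [0.5021, -0.1325, 0.1437]
ee_rot: [-0.005, 0.17, 0.985, 0.0]
contact_force: [-5.1, -2.6, -4.9]
width: 0.0325
gripper_force: 59.9
```

>>> send_rows([
  {"gripper":1,"linear":[-0.0025,-0.0005,0],"delta_rot":[0,0,0]},
  {"gripper":1,"linear":[-0.005,-0.0008,0],"delta_rot":[0,0,0]},
  {"gripper":1,"linear":[-0.007,-0.001,0],"delta_rot":[0,0,0]},
  {"gripper":1,"linear":[-0.009,-0.001,0],"delta_rot":[0,0,0]},
  {"gripper":1,"linear":[-0.0105,-0.001,0],"delta_rot":[0,0,0]},
])

```text
clock: 8.3
position: [0.4916, -0.1327, 0.1436]
ee_rot: [-0.005, 0.17, 0.985, 0.001]
contact_force: [-4.0, -0.4, -6.1]
width: 0.0329
gripper_force: 60.0
```

>>> send_rows([
  {"gripper":1,"linear":[-0.0015,0,0],"delta_rot":[0,0,0]},
  {"gripper":1,"linear":[-0.003,0.0001,0],"delta_rot":[0,0,0]},
  {"gripper":1,"linear":[-0.003,0.0001,0],"delta_rot":[0,0,0]},
])

```text
clock: 8.6
position: [0.4915, -0.1328, 0.1448]
ee_rot: [-0.001, 0.17, 0.985, 0.001]
contact_force: [-3.6, 3.1, -5.1]
width: 0.0324
gripper_force: 60.1
```

>>> send_rows([
  {"gripper":1,"linear":[-0.001,0,0],"delta_rot":[0,0,0]},
  {"gripper":1,"linear":[-0.002,0,0],"delta_rot":[0,0,0]},
  {"gripper":1,"linear":[-0.002,0,0],"delta_rot":[0,0,0]},
])

```text
clock: 8.9
position: [0.4913, -0.1329, 0.1454]
ee_rot: [0.0, 0.17, 0.985, 0.001]
contact_force: [-0.4, 5.3, -6.7]
width: 0.0326
gripper_force: 60.0
```

```bash
python3 - <<'E'
from h import *
s=get_state();print(s["position"],s["contact_force"],s["moment"],s["qpos"])
d=wrist();cv2.imwrite("pics/w2.png",d["pixels"])
t=optics.get_image("side");a=cv2.resize(t["pixels"][130:310,250:450],(640,576),interpolation=cv2.INTER_CUBIC);cv2.imwrite("pics/s2.png",a)
E
```

```text
[ 0.49129891 -0.1329123   0.14539803] [-0.38756023  5.25428316 -6.74425225] [1.06680313 0.1828944  0.03626775] [-0.40304088  0.24289429  1.77951296  0.00315198  1.1189441  -1.63285845]
```

View pics/s2.png

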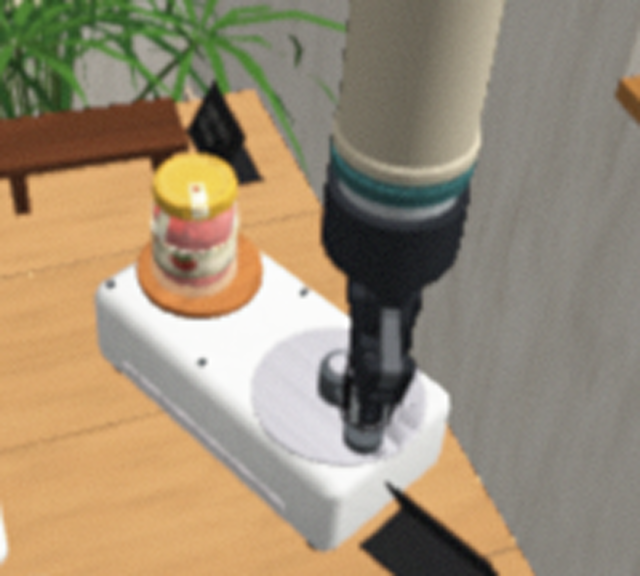

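The crop shows the platform fully down on the housing with the jar standing on it at (195,230), and the fingers on the knob at (370,420). x no longer follows the command, so the crank is at its stop; I'll lower the pawl.

>>> send_rows([
  {"gripper":1,"linear":[0,0,-0.004],"delta_rot":[0,0,0]},
  {"gripper":1,"linear":[0,0,-0.008],"delta_rot":[0,0,0]},
  {"gripper":1,"linear":[0,0,-0.012],"delta_rot":[0,0,0]},
  {"gripper":1,"linear":[0,0,-0.0145],"delta_rot":[0,0,0]},
  {"gripper":1,"linear":[0,0,-0.0145],"delta_rot":[0,0,0]},
])

```text
clock: 9.5
position: [0.4915, -0.133, 0.1326]
ee_rot: [0.001, 0.17, 0.985, 0.001]
contact_force: [-3.6, 6.7, 4.5]
width: 0.0329
gripper_force: 61.5
```

>>> send_rows([
  {"gripper":-1,"linear":[0,0,0],"delta_rot":[0,0,0]},
  {"gripper":-1,"linear":[0,0,0],"delta_rot":[0,0,0]},
  {"gripper":-1,"linear":[0,0,0],"delta_rot":[0,0,0]},
  {"gripper":-1,"linear":[0,0,0],"delta_rot":[0,0,0]},
  {"gripper":-1,"linear":[0,0,0],"delta_rot":[0,0,0]},
  {"gripper":-1,"linear":[0,0,0],"delta_rot":[0,0,0]},
  {"gripper":-1,"linear":[0,0,0],"delta_rot":[0,0,0]},
])

```text
clock: 10.2
position: [0.4908, -0.1342, 0.1308]
ee_rot: [0.0, 0.17, 0.985, 0.0]
contact_force: [-0.6, 0.4, 0.0]
width: 0.0856
gripper_force: 0.0
```

>>> send_rows([
  {"gripper":-1,"linear":[0,0,0.03],"delta_rot":[0,0,0]},
  {"gripper":-1,"linear":[0,0,0.07],"delta_rot":[0,0,0]},
  {"gripper":-1,"linear":[0,0,0.11],"delta_rot":[0,0,0]},
  {"gripper":-1,"linear":[0,0,0.15],"delta_rot":[0,0,0]},
  {"gripper":-1,"linear":[0,0,0.18],"delta_rot":[0,0,0]},
  {"gripper":-1,"linear":[0,0,0.18],"delta_rot":[0,0,0]},
  {"gripper":-1,"linear":[0,0,0.18],"delta_rot":[0,0,0]},
])

```text
clock: 10.9
position: [0.4908, -0.1342, 0.3112]
ee_rot: [0.001, 0.17, 0.985, -0.0]
contact_force: [-0.6, -0.4, -0.3]
width: 0.0854
gripper_force: 0.0
```

```bash
python3 - <<'E'
from h import *
np.set_printoptions(precision=4,suppress=True)
print(get_state()["position"])
d=wrist();cv2.imwrite("pics/w3.png",d["pixels"])
print("pred knob top seated",proj(d,[.4925,-.132,.167]),"jar lid",proj(d,[.4365,.0395,.189]))
E
```

```text
[ 0.4908 -0.1342  0.3112]
pred knob top seated [[318.3452 188.7156]] jar lid [[487.0249  69.9473]]
```

View pics/w3.png

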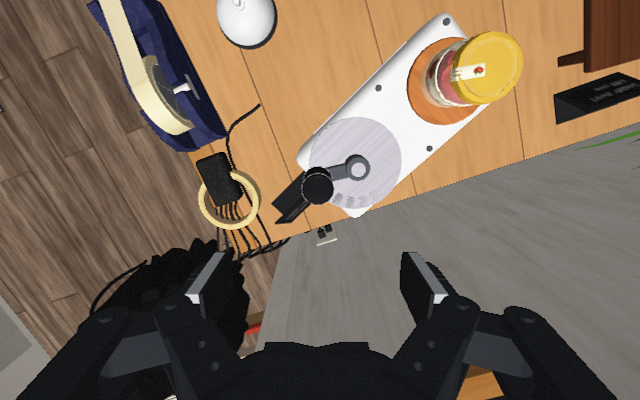

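Wrist view: knob (318,184), hub (358,169), lid centre (487,68) — close to the predictions, jar upright on the lowered platform.

```bash
python3 - <<'E'
from h import *
np.set_printoptions(precision=4,suppress=True)
d=wrist();t=optics.get_image("top");s=optics.get_image("side")
c=blobs(d["pixels"],(440,25,535,110),(22,130,120),(35,255,255))[0];w=cv2.minEnclosingCircle(c)
k=onz(d,(318,184),.167);h=onz(d,(358,169),.117);v=(k-h)[:2]
print(w,"lid",onz(d,w[0],.189),"knob",k,"hub",h,np.linalg.norm(v),np.degrees(np.arctan2(v[1],v[0])))
for n,i,roi in(("top",t,(290,180,360,240)),("side",s,(280,160,350,240))):
    e=cv2.minEnclosingCircle(blobs(i["pixels"],roi,(22,130,120),(35,255,255))[0]);print(n,e,onz(i,e[0],.189))
E
```

```text
((487.5, 69.0), 39.118507385253906) lid [0.435  0.0399 0.189 ] knob [ 0.4865 -0.1302  0.167 ] hub [ 0.497  -0.0832  0.117 ] 0.048177108840826564 -102.66084142182528
top ((324.875, 208.5), 13.528427124023438) [0.4344 0.0394 0.189 ]
side ((311.0, 187.0), 12.369417190551758) [0.4348 0.0373 0.189 ]
```

>>> send_rows([
  {"gripper":-1,"linear":[-0.014,0.043,0],"delta_rot":[0,0,0]},
  {"gripper":-1,"linear":[-0.028,0.086,0],"delta_rot":[0,0,0]},
  {"gripper":-1,"linear":[-0.042,0.13,0],"delta_rot":[0,0,0]},
  {"gripper":-1,"linear":[-0.056,0.173,0],"delta_rot":[0,0,0]},
  {"gripper":-1,"linear":[-0.056,0.173,0],"delta_rot":[0,0,0]},
  {"gripper":-1,"linear":[-0.056,0.173,-0.03],"delta_rot":[0,0,0]},
  {"gripper":-1,"linear":[-0.056,0.173,-0.06],"delta_rot":[0,0,0]},
  {"gripper":-1,"linear":[-0.056,0.173,-0.09],"delta_rot":[0,0,0]},
])

```text
clock: 11.9
position: [0.4346, 0.0385, 0.2192]
ee_rot: [-0.0, 0.17, 0.985, -0.0]
contact_force: [-1.4, -0.4, -0.7]
width: 0.0856
gripper_force: 0.0
```

>>> send_rows([
  {"gripper":-1,"linear":[0,0,-0.02],"delta_rot":[0,0,0]},
  {"gripper":-1,"linear":[0,0,-0.04],"delta_rot":[0,0,0]},
  {"gripper":-1,"linear":[0,0,-0.06],"delta_rot":[0,0,0]},
  {"gripper":-1,"linear":[0,0,-0.075],"delta_rot":[0,0,0]},
  {"gripper":-1,"linear":[0,0,-0.084],"delta_rot":[0,0,0]},
  {"gripper":-1,"linear":[0,0,-0.084],"delta_rot":[0,0,0]},
  {"gripper":-1,"linear":[0,0,-0.084],"delta_rot":[0,0,0]},
])

```text
clock: 12.6
position: [0.4351, 0.0386, 0.1369]
ee_rot: [0.0, 0.17, 0.985, -0.0]
contact_force: [-0.3, 0.9, 0.4]
width: 0.0857
gripper_force: 0.0
```

>>> send_rows([
  {"gripper":1,"linear":[0,0,0],"delta_rot":[0,0,0]},
  {"gripper":1,"linear":[0,0,0],"delta_rot":[0,0,0]},
  {"gripper":1,"linear":[0,0,0],"delta_rot":[0,0,0]},
  {"gripper":1,"linear":[0,0,0],"delta_rot":[0,0,0]},
  {"gripper":1,"linear":[0,0,0],"delta_rot":[0,0,0]},
  {"gripper":1,"linear":[0,0,0],"delta_rot":[0,0,0]},
], newtons=40)

```text
clock: 13.2
position: [0.4357, 0.0392, 0.1382]
ee_rot: [0.001, 0.17, 0.985, 0.001]
contact_force: [-0.7, 0.8, 5.6]
width: 0.0585
gripper_force: 42.3
```

>>> send_rows([
  {"gripper":1,"linear":[0,0,0.01],"delta_rot":[0,0,0]},
  {"gripper":1,"linear":[0,0,0.025],"delta_rot":[0,0,0]},
  {"gripper":1,"linear":[0,0,0.045],"delta_rot":[0,0,0]},
  {"gripper":1,"linear":[0,0,0.06],"delta_rot":[0,0,0]},
  {"gripper":1,"linear":[0,0.015,0.06],"delta_rot":[0,0,0]},
  {"gripper":1,"linear":[0,0.04,0.06],"delta_rot":[0,0,0]},
  {"gripper":1,"linear":[0.003,0.07,0.06],"delta_rot":[0,0,0]},
  {"gripper":1,"linear":[0.003,0.1,0.06],"delta_rot":[0,0,0]},
])

```text
clock: 14.0
position: [0.4376, 0.1395, 0.197]
ee_rot: [-0.0, 0.17, 0.985, -0.0]
contact_force: [0.6, -0.2, -4.6]
width: 0.0587
gripper_force: 44.7
```

>>> send_rows([
  {"gripper":1,"linear":[0,0.03,0],"delta_rot":[0,0,0]},
  {"gripper":1,"linear":[0,0.06,0],"delta_rot":[0,0,0]},
  {"gripper":1,"linear":[0,0.09,0],"delta_rot":[0,0,0]},
  {"gripper":1,"linear":[0,0.115,0],"delta_rot":[0,0,0]},
  {"gripper":1,"linear":[0,0.128,0],"delta_rot":[0,0,0]},
  {"gripper":1,"linear":[0,0.128,0],"delta_rot":[0,0,0]},
  {"gripper":1,"linear":[0,0.128,0],"delta_rot":[0,0,0]},
])

```text
clock: 14.7
position: [0.4374, 0.266, 0.1966]
ee_rot: [-0.0, 0.17, 0.985, -0.001]
contact_force: [-0.0, 0.4, -3.7]
width: 0.0588
gripper_force: 44.7
```

```bash
python3 - <<'E'
from h import *
np.set_printoptions(precision=4,suppress=True)
print(get_state()["position"],get_state()["contact_force"])
d=wrist();s=optics.get_image("side");a=cv2.resize(s["pixels"][60:260,200:400],(450,450));b=cv2.resize(d["pixels"],(0,0),fx=.5,fy=.5)
o=np.zeros((450,800,3),np.uint8);o[:,:450]=a;o[:200,460:780]=b;cv2.imwrite("pics/c.png",o)
E
```

```text
[0.4374 0.266  0.1966] [-0.0172  0.3948 -3.6508]
```

View pics/c.png

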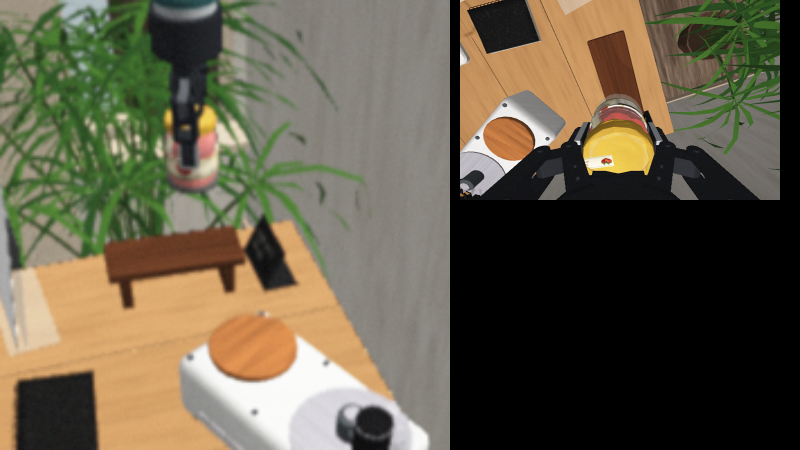

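Jar hangs upright in the fingers above the step at crop (190,150), platform empty. Lowering.

>>> send_rows([
  {"gripper":1,"linear":[0,0.001,-0.02],"delta_rot":[0,0,0]},
  {"gripper":1,"linear":[0,0.002,-0.045],"delta_rot":[0,0,0]},
  {"gripper":1,"linear":[0,0.002,-0.07],"delta_rot":[0,0,0]},
  {"gripper":1,"linear":[0,0.002,-0.085],"delta_rot":[0,0,0]},
  {"gripper":1,"linear":[0,0.002,-0.094],"delta_rot":[0,0,0]},
  {"gripper":1,"linear":[0,0.002,-0.098],"delta_rot":[0,0,0]},
  {"gripper":1,"linear":[0,0.002,-0.101],"delta_rot":[0,0,0]},
  {"gripper":1,"linear":[0,0.002,-0.101],"delta_rot":[0,0,0]},
])

```text
clock: 15.6
position: [0.4382, 0.2688, 0.0962]
ee_rot: [0.0, 0.17, 0.985, 0.0]
contact_force: [-0.3, -0.4, -3.2]
width: 0.0584
gripper_force: 44.7
```

>>> send_rows([
  {"gripper":1,"linear":[0,0,-0.001],"delta_rot":[0,0,0]},
  {"gripper":1,"linear":[0,0,-0.0015],"delta_rot":[0,0,0]},
  {"gripper":1,"linear":[0,0,-0.0015],"delta_rot":[0,0,0]},
])

```text
clock: 15.9
position: [0.4379, 0.269, 0.0947]
ee_rot: [0.0, 0.17, 0.985, 0.0]
contact_force: [0.1, 0.3, -3.9]
width: 0.0585
gripper_force: 44.7
```

>>> send_rows([
  {"gripper":1,"linear":[0,0,-0.001],"delta_rot":[0,0,0]},
  {"gripper":1,"linear":[0,0,-0.0015],"delta_rot":[0,0,0]},
  {"gripper":1,"linear":[0,0,-0.0015],"delta_rot":[0,0,0]},
])

```text
clock: 16.2
position: [0.4379, 0.269, 0.0943]
ee_rot: [0.0, 0.17, 0.985, 0.0]
contact_force: [-2.6, -1.7, 6.6]
width: 0.0581
gripper_force: 45.6
```

Contact (z force went from -3.9 to +6.6). Release and rise.

>>> send_rows([
  {"gripper":-1,"linear":[0,0,0],"delta_rot":[0,0,0]},
  {"gripper":-1,"linear":[0,0,0],"delta_rot":[0,0,0]},
  {"gripper":-1,"linear":[0,0,0],"delta_rot":[0,0,0]},
  {"gripper":-1,"linear":[0,0,0],"delta_rot":[0,0,0]},
  {"gripper":-1,"linear":[0,0,0],"delta_rot":[0,0,0]},
  {"gripper":-1,"linear":[0,0,0],"delta_rot":[0,0,0]},
])

```text
clock: 16.8
position: [0.4378, 0.2689, 0.0928]
ee_rot: [-0.0, 0.17, 0.985, 0.0]
contact_force: [-0.7, -0.6, 0.5]
width: 0.0852
gripper_force: 0.0
```

>>> send_rows([
  {"gripper":-1,"linear":[0,0,0.02],"delta_rot":[0,0,0]},
  {"gripper":-1,"linear":[0,0,0.045],"delta_rot":[0,0,0]},
  {"gripper":-1,"linear":[0,0,0.08],"delta_rot":[0,0,0]},
  {"gripper":-1,"linear":[0,0,0.12],"delta_rot":[0,0,0]},
  {"gripper":-1,"linear":[0,0,0.16],"delta_rot":[0,0,0]},
  {"gripper":-1,"linear":[0,0,0.2],"delta_rot":[0,0,0]},
  {"gripper":-1,"linear":[0,0,0.2],"delta_rot":[0,0,0]},
])

```text
clock: 17.5
position: [0.4406, 0.2702, 0.2988]
ee_rot: [0.005, 0.17, 0.985, 0.003]
contact_force: [0.4, 1.1, 0.0]
width: 0.0853
gripper_force: 0.0
```

```bash
python3 - <<'E'
from h import *
s=get_state();print(s["position"],s["contact_force"])
d=wrist();s=optics.get_image("side");a=cv2.resize(s["pixels"][60:260,200:400],(400,400));b=cv2.resize(d["pixels"][:,:],(400,250))
o=np.zeros((400,800,3),np.uint8);o[:,:400]=a;o[:250,400:]=b;cv2.imwrite("pics/e.png",o)
for n,i in(("w",d),("s",s)):
    cs=blobs(i["pixels"],(0,0,640,400),(22,130,120),(35,255,255),80)[:3]
    for c in cs: e=cv2.minEnclosingCircle(c);print(n,e,onz(i,e[0],.145))
E
```

```text
[0.44057917 0.27016134 0.29884169] [0.41221314 1.12777394 0.0102926 ]
w ((313.0714416503906, 181.07142639160156), 25.528982162475586) [0.43649656 0.26990475 0.145     ]
s ((285.25, 145.5), 10.359274864196777) [0.43474757 0.26664957 0.145     ]
```

View pics/e.png

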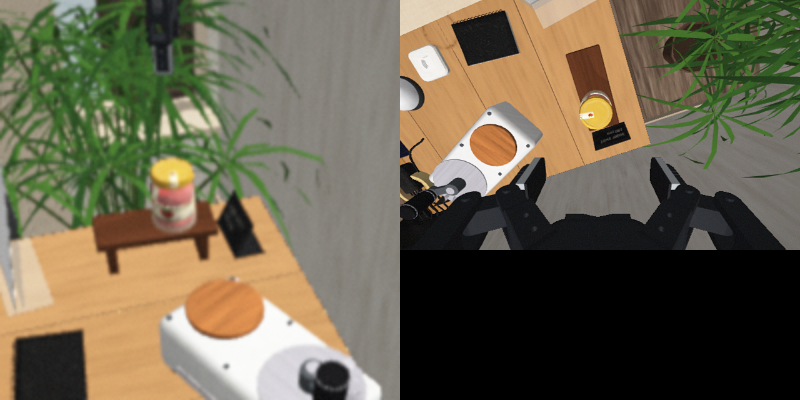

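The jar stands upright on the step at (174,200), centre about (0.436, 0.268), within 1–2 mm of the board's midline. The crank is still at its lower stop and the gripper is clear.

```bash
python3 -c "
from rig import sign_off; print(sign_off())"
```

```text
the job is handed in; nothing more can be done
None
```

The job is handed in: the platform is fully down with the pawl dropped in, the jam jar stands upright on the step, and the price stands were not touched; `sign_off()` returned no verdict.

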